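# Unscrew the left-hand nut of the lapping head

### The arm

A 6-joint arm with a two-finger parallel gripper is mounted at the origin on a cart in front of the work surface, level with it; the furniture and walls round the work are solid. World frame = base frame: x ahead of the robot, y to its left, z up, the work surface at z = 0. Lengths are in m, angles in rad, forces in N, time in s.
With the tool pointing down it reaches from about 0.375 to 0.9 m from the base axis. Payload 3.1 kg.
Tool frame: the origin (TCP) lies between the finger pads; the fingertips stand manip.finger_overhang ahead of it and the grasp point (between the pads) lies 5 mm behind it (manip.finger_overhang is the distance from the TCP to the fingertips, in m); z points along the fingers, y is the line along which they close (so a half turn about z gives the same grasp; the last joint's range is limited). The gripper opens to 85 mm and grips with 20 to 120 N. Pads are 22 mm wide; open, the fingers measure 114 mm over their backs; the gripper's body (76 mm by 85 mm) begins 54 mm behind the grasp point. The pads swing forward as they close: fully open they stand 13 mm farther back than shut.
Start: joints at [-1.373, 0.527, 1.433, -0, 1.181, -0.178], TCP at [0.229, -0.581, 0.245] pointing down, gripper open.
Joint ranges: [-3.08, 3.08], [-0.75, 2.2], [0.22, 2.44], [-1.43, 4.57], [0, 2.65], [-2.85, 2.85]. Speed limits (rad/s): [2.79, 2.79, 3.14, 3.14, 3.14, 3.14].

### API

Orientations are given as a unit quaternion [x, y, z, w].
In Python, from station import manip gives the robot as it stands.
- The arm moves only by the tool drive_tool, never from a script. Its argument "plan" is a list of rows, each a list of 7 numbers: the shift along the tool's x, y, z in m, then the turn, a rotation vector about the tool's x, y, z in degrees, then the opening, from -1 (shut) to 1 (fully open). In form: [[x, y, z, wx, wy, wz, gripper], ...]. A call has 1 to 10 rows; each row shifts and turns the commanded pose from where the row before left it, along the tool's axes as they then stand; what a row does not reach is not made up. A row lasts 1/10 s, in which the tool goes at most 50 mm and 8.59 degrees, less where a joint would pass 70% of its speed; a pose out of reach is approached as far as the arm can. A call is refused whole if a number of a shift passes 0.05 or a number of a turn 8.59, either way. A call with a gripper value outside its range is refused whole. The fingers move at their own pace and stop on an object; "newtons" is the grip in N (left out, the last holds). Time passes only in rows, so rows that do not move let the fingers close. It gives the time, the measured TCP pose, the force, the opening and the grip force at its end, in the units of the state.
- manip.sense(): the state, without advancing time (a new reading comes with each control period).
- manip.snapshot(name): name is "side" or "top" or "wrist"; returns a dict with "image" (384x512x3 uint8, red, green, blue), "z_map" (384x512 float32, m along the optical axis (not along the pixel's ray), 0 where there is no reading), "fov_y" (degrees; the focal length in pixels is half the picture's height over the tangent of half this angle, whatever the lens; pixels are square), "cx", "cy" (the principal point, pixels), "extrinsics" (4x4, takes a point from camera to world coordinates); the wrist camera has in their place "mount" (4x4, takes a point from camera to tool coordinates, whose origin is the TCP and whose axes are the flange's). Camera axes: x right, y up, looking along -z (the intrinsics and any distortion apply to the point x, -y, -z); pixel columns grow to the right and rows downward; lengths in m; the calibration is good to about 2 mm. A picture is of the moment at which its call begins: read the wrist's pose just before it.
- manip.sign_off(): hands the job in; it is judged then, once.
The state is a dict: "t": time; "q": joint angles; "qd": joint speeds; "tau": joint torques, N m; "tcp_pos": TCP position; "tool_rot": TCP orientation; "force": force on the tool from outside, world axes, zero at the start; "ft_torque": the same for the moment, N m; "finger_gap": opening from 0.0 (shut) to 1.0 (fully open); "gripper_force": force on a finger pad.
Only numpy, scipy, OpenCV 4.12 (cv2) and the standard library are available. Lean on these libraries where they do the work, as an engineer would, in place of code of your own. Each camera call takes 0.05 s, during which the arm holds its last target. There are 200 camera calls.

### The job

The round knurled nut that holds down the plate of the small lapping head has a left-hand thread: unscrew it by turning it clockwise (seen from above) just until you feel the thread let go, without straining the thread by pulling, pushing or jamming the nut, and without forcing it on against its stop. Then lift it off its spindle and set it down gently, upright with its open end down as it was, in the round metal parts dish, and let go; leave the dish and the other things where they are.

Things in the scene. Friction and masses are not known exactly. Their poses are not given: they have to be found in the camera images.
- nut: round knurled steel nut, closed top, bored from below, 38 mm in diameter, 36 mm tall, 90 to 170 g, upright on the spindle in the middle of the lap plate. Origin: centre of its underside; z up along its axis. Grip it round its upper part from above, centred. Left-hand thread: clockwise (seen from above) it rises 3.2 mm per rad (20 mm a turn); about 2 mm of play up and down, 1 mm sideways.
- spindle: fixed upright steel spindle, 22 mm across, in the nut. Origin on its axis, level with the plate's top; it stands 29 mm above that. The thread lets go after 0.45 to 0.7 turn, different each time: until then it stops a straight lift, after that the nut lifts freely; 0.2 to 0.4 rad further a stop pin blocks turning. Left part-way, the nut stays. Over 40 N between nut and spindle is straining.
- lap_head: fixed lapping head: grey rounded housing 130 x 116 mm (its x, y), 34 mm high, with a bare round aluminium plate 100 mm in diameter, top 46 mm above the worktop. Origin: centre of the underside, on the spindle's axis; z up. A spring washer on the plate pushes the nut up with 6 to 14 N at first, fading within 1 to 2 rad of turning; turning takes under 0.5 N m.
- dish: round shallow steel parts dish, loose, 500 g, 100 mm across the rim and 92 mm at the foot, 14 mm high, floor 4 mm thick, wall 3 mm. Origin: centre of its underside; z up.
- flat_pliers: bystander: flat-nose pliers; leave it alone. Origin: centre of its underside
- brush: bystander: brass brush; leave it alone. Origin: centre of its underside
- tin: bystander: low round tin; leave it alone. Origin: centre of its underside
- steel_block: bystander: flat steel bench block; leave it alone. Origin: centre of its underside
- dapping: bystander: steel dapping cube with hollows; leave it alone. Origin: centre of its underside
- calipers: bystander: caliper; leave it alone. Origin: centre of its underside
- half_file: bystander: half-round file with a wooden handle; leave it alone. Origin: centre of its underside

How it is judged:
On the way, in this order (a step that is already met when the one before it is completed fails the run):
1. the nut is turned up its thread by at least 5 mm while still held round the spindle by the fingers (z of nut in the frame of spindle between 0.01 and 0.027 m and horizontal distance between nut and spindle below 0.004 m and contact force between the fingers and nut above 1 N), for 0.1 s.
2. the nut is set down on the dish's floor while still in the fingers (horizontal distance between nut and dish below 0.024 m and z of nut in the frame of dish below 0.012 m and angle between nut's own z axis and vertical below 0.15 rad and contact force between the fingers and nut above 1 N and contact force between nut and dish above 0.3 N), for 0.05 s.
At the end, for the whole second after the job is handed in: the nut stands upright (within 0.15 rad), open end down, on the floor of the dish, its axis within 24 mm of the dish's centre, at rest and released (horizontal distance between nut and dish below 0.024 m and z of nut in the frame of dish below 0.012 m and angle between nut's own z axis and vertical below 0.15 rad and linear speed of nut below 0.02 m/s and contact force between the fingers and nut below 0.1 N); the robot touches nothing.
It fails at once if the thread is strained: more than 40 N between nut and spindle (contact force between nut and spindle above 40 N).
It fails at once if the nut is set down hard: more than 50 N between nut and dish (contact force between nut and dish above 50 N).
It fails at once if the dish is pushed away by more than 30 mm (distance of dish from where it was at the start of the episode above 0.03 m).
It fails at once if another thing on the bench is moved by more than 30 mm (distance of any of flat_pliers, brush, tin, steel_block, dapping, calipers, half_file from where it was at the start of the episode above 0.03 m).
It also fails if it takes over 70 s, if anything falls off the work surface, if the arm or the gripper's body presses on something with over 40 N, if the wrist force passes 120 N, or if a joint passes its speed limit or range.

## Working session

There is one attempt and no reset: what is moved stays moved. The work goes in short steps, Python scripts to look and compute and a tool call to move; the robot and the scene stay as the last step left them, time stands still between calls to the robot, and variables do not carry over. Pictures are saved under pics/ and viewed, at most 10 in all, crops included, and the job is handed in when it is done.

Besides the shell and the picture viewer there is one more tool, called after "Emit:" in YAML: its name, and indented under it one key for each argument. drive_tool: Moves the arm, as the interface text tells. Its arguments: {"type":"object","properties":{"plan":{"type":"array"},"newtons":{"type":"number"}},"required":["plan"]}

```bash
mkdir -p pics; cat > h.py <<'E'
import numpy as np, cv2
from station import manip
from scipy.spatial.transform import Rotation as R
def snap(n):
    s=manip.sense(); d=manip.snapshot(n)
    if 'mount' in d:
        T=np.eye(4); T[:3,:3]=R.from_quat(s['tool_rot']).as_matrix(); T[:3,3]=s['tcp_pos']
        d['extrinsics']=T@d['mount']
    return d
def cloud(d):
    z=d['z_map']; h,w=z.shape; f=h/2/np.tan(np.radians(d['fov_y'])/2)
    v,u=np.mgrid[:h,:w]
    p=np.stack([(u-d['cx'])/f*z,-(v-d['cy'])/f*z,-z,np.ones_like(z)],-1)
    return (p@d['extrinsics'].T)[...,:3]
E
python3 - <<'E'
from h import *
print(manip.sense(), manip.finger_overhang)
for n in ['side','top','wrist']:
    d=snap(n); cv2.imwrite(f'pics/{n}0.png',d['image'][...,::-1]); np.savez(f'{n}0.npz',**d)
    print(n,[k for k in d],d['fov_y'],d['cx'],d['cy'],d['extrinsics'].round(3).tolist())
E
```

```text
{'t': 0.0, 'q': array([-1.37351712e+00,  5.28475637e-01,  1.43392399e+00, -4.32442215e-06,
        1.18140601e+00, -1.78490575e-01]), 'qd': array([-3.05200956e-04, -9.35877749e-05,  7.15940778e-05,  7.58923226e-04,
        7.25316485e-05,  8.24798782e-04]), 'tau': array([-1.20465643e-04, -4.42345154e+01, -1.78026974e+01, -1.03964023e-04,
        8.41352827e-03, -5.37600002e-06]), 'tcp_pos': array([ 0.22926038, -0.58068099,  0.24432088]), 'tool_rot': array([ 9.82400740e-01,  1.86782122e-01, -1.23939130e-05, -1.10642211e-03]), 'force': array([-0.96961801, -0.27068213,  0.05205936]), 'ft_torque': array([ 0.05026921, -0.00029485,  0.02385473]), 'gripper_force': 0.0, 'finger_gap': 1.002185822689188} 0.014
side ['image', 'z_map', 'fov_y', 'cx', 'cy', 'extrinsics'] 47.91333972853156 261.12640011784595 187.52620460612093 [[-0.948, 0.216, -0.234, 0.162], [-0.318, -0.645, 0.695, 0.963], [-0.001, 0.733, 0.68, 1.073], [0.0, 0.0, 0.0, 1.0]]
top ['image', 'z_map', 'fov_y', 'cx', 'cy', 'extrinsics'] 49.38770762946196 254.79769144276605 194.87267854102586 [[0.335, 0.907, -0.254, 0.124], [-0.942, 0.32, -0.099, -0.218], [-0.009, 0.273, 0.962, 1.531], [0.0, 0.0, 0.0, 1.0]]
wrist ['image', 'z_map', 'fov_y', 'cx', 'cy', 'mount', 'extrinsics'] 60.68312890641162 249.9175116484972 187.70846964779741 [[0.366, 0.899, 0.241, 0.29], [-0.931, 0.354, 0.094, -0.556], [-0.001, -0.259, 0.966, 0.374], [0.0, 0.0, 0.0, 1.0]]
```

View pics/top0.png

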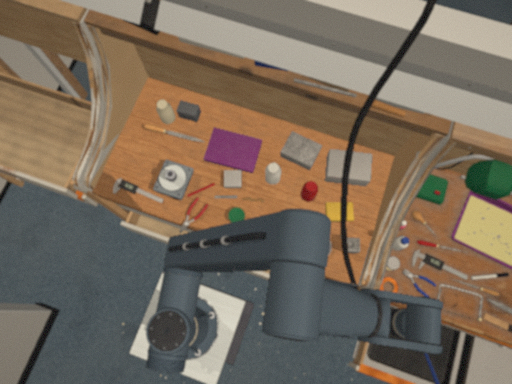

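View pics/side0.png

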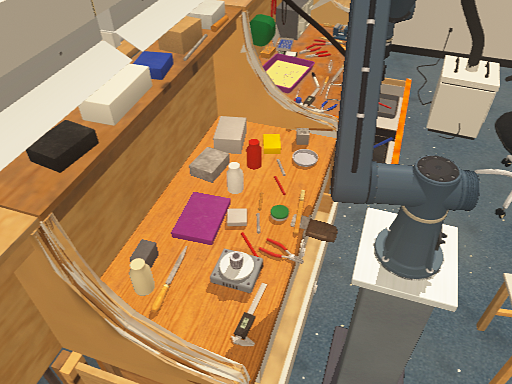

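The lapping head with the nut is at (173,176) in the top view and at (236,258) in the side view. The dish is at (305,157) in the side view, and the arm hides it from above.

```bash
python3 - <<'E'
from h import *
for n,pts in [('side',dict(nut=(236,256),plate=(248,270),plate2=(225,272),dish=(305,158),cube=(303,133))),('top',dict(nut=(173,174),plate=(166,188),head=(173,180)))]:
    d=dict(np.load(n+'0.npz')); c=cloud(d)
    for k,(u,v) in pts.items(): print(n,k,c[v,u].round(4))
    for nm,ctr,rad,lo,hi in [('nuttop',c[pts['nut'][1],pts['nut'][0]],.04,.07,.1),('plate',c[pts['nut'][1],pts['nut'][0]],.08,.042,.05)]:
        m=(np.linalg.norm(c[...,:2]-ctr[:2],axis=-1)<rad)&(c[...,2]>lo)&(c[...,2]<hi)
        q=c[m]; print(n,nm,m.sum(),np.median(q,0).round(4),((q.min(0)+q.max(0))/2).round(4),np.ptp(q,axis=0).round(3))
d=dict(np.load('side0.npz'));c=cloud(d)
m=(np.linalg.norm(c[...,:2]-c[158,305,:2],axis=-1)<.075)&(c[...,2]>.002)&(c[...,2]<.03)
q=c[m];print('dish',m.sum(),((q.min(0)+q.max(0))/2).round(4),np.ptp(q,axis=0).round(3))
im=cv2.cvtColor(cv2.hconcat([cv2.resize(d['image'][215:305,190:300],(440,360),interpolation=2),cv2.resize(d['image'][110:200,240:330],(360,360),interpolation=2)]),4)
cv2.imwrite('pics/c1.png',im)
E
```

```text
side nut [0.4773 0.2539 0.0894]
side plate [0.4402 0.2585 0.0449]
side plate2 [0.4998 0.2882 0.0479]
side dish [ 0.4214 -0.3473  0.0024]
side cube [ 0.4591 -0.4512  0.0431]
side nuttop 152 [0.4771 0.256  0.0862] [0.4774 0.2517 0.081 ] [0.037 0.039 0.02 ]
side plate 537 [0.4683 0.2636 0.0462] [0.4786 0.2506 0.046 ] [0.098 0.1   0.008]
top nut [0.4805 0.2393 0.0879]
top plate [0.4312 0.2557 0.047 ]
top head [0.4661 0.2397 0.0581]
top nuttop 97 [0.4769 0.2509 0.0854] [0.4772 0.2519 0.0831] [0.037 0.035 0.025]
top plate 321 [0.4712 0.2468 0.0463] [0.4749 0.2516 0.046 ] [0.114 0.104 0.008]
dish 370 [ 0.4204 -0.3451  0.011 ] [0.145 0.141 0.018]
```

View pics/c1.png

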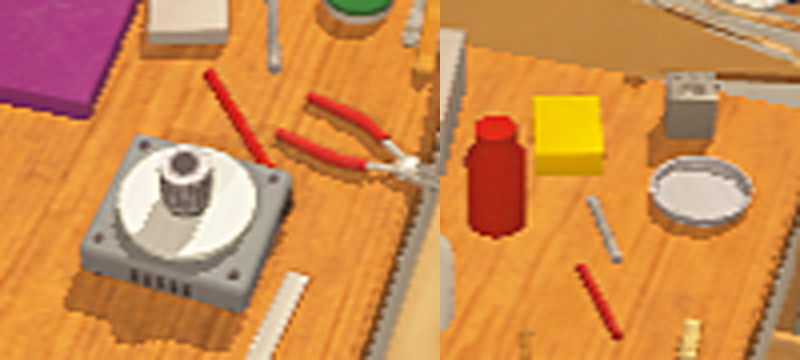

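Emit:
drive_tool:
  plan:
    - [0.033,-0.0186,0,0,0,0,1]
    - [0.033,-0.0186,0,0,0,0,1]
    - [0.033,-0.0186,0,0,0,0,1]
    - [0.033,-0.0186,0,0,0,0,1]
    - [0.033,-0.0186,0,0,0,0,1]
    - [0.033,-0.0186,0,0,0,0,1]
    - [0.033,-0.0186,0,0,0,0,1]
    - [0.033,-0.0186,0,0,0,0,1]
    - [0,0,0,0,0,0,1]
    - [0,0,0,0,0,0,1]

```text
t: 1.15
tcp_pos: [0.4207, -0.3454, 0.2452]
tool_rot: [0.982, 0.188, -0.0, 0.0]
force: [-0.4, -0.6, 0.4]
finger_gap: 0.999
gripper_force: 0.0
```

```bash
cat >> h.py <<'E'
def circ(c,ctr,rad,lo,hi):
    from scipy.spatial import ConvexHull
    m=(np.linalg.norm(c[...,:2]-ctr,axis=-1)<rad)&(c[...,2]>lo)&(c[...,2]<hi)
    q=c[m]; e=cv2.minEnclosingCircle(q[:,:2].astype(np.float32))
    return m.sum(),np.round(e[0],4),round(e[1],4),np.median(q,0).round(4),q[:,2].max().round(4)
E
python3 - <<'E'
from h import *
print(manip.sense()['tcp_pos'],manip.sense()['q'].round(3))
d=snap('wrist');c=cloud(d);np.savez('w1.npz',**d)
print(circ(c,[.42,-.345],.062,.009,.018),circ(c,[.42,-.345],.04,.002,.007))
d2=snap('top');c=cloud(d2);print(circ(c,[.42,-.345],.062,.009,.018))
cv2.imwrite('pics/w1.png',d['image'][...,::-1])
E
```

```text
[ 0.42071011 -0.34537014  0.24518281] [-8.920e-01  4.190e-01  1.636e+00 -1.000e-03  1.087e+00  3.000e-01]
(np.int64(1149), array([ 0.4213, -0.3425]), 0.0497, array([ 0.4172, -0.3443,  0.0136]), np.float64(0.0168)) (np.int64(3806), array([ 0.42 , -0.345]), 0.0401, array([ 0.421 , -0.3446,  0.0044]), np.float64(0.0068))
(np.int64(55), array([ 0.4096, -0.3469]), 0.046, array([ 0.3868, -0.3568,  0.0112]), np.float64(0.0178))
```

View pics/w1.png

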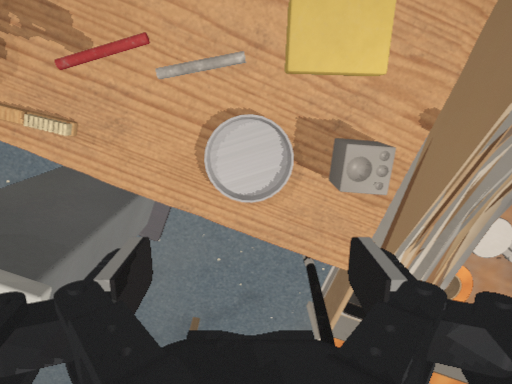

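The dish is at (249,158), unobstructed; its rim fit puts the centre at (0.421, -0.343). Next I move over to the nut.

Emit:
drive_tool:
  plan:
    - [0.0182,-0.0356,0,0,0,0,1]
    - [0.0182,-0.0356,0,0,0,0,1]
    - [0.0182,-0.0356,0,0,0,0,1]
    - [0.0182,-0.0356,0,0,0,0,1]
    - [0.0182,-0.0356,0,0,0,0,1]
    - [0.0182,-0.0356,0,0,0,0,1]
    - [0.0182,-0.0356,0,0,0,0,1]
    - [0.0182,-0.0356,0,0,0,0,1]
    - [0.0182,-0.0356,0,0,0,0,1]
    - [0.0182,-0.0356,0,0,0,0,1]

```text
t: 2.25
tcp_pos: [0.4595, 0.052, 0.2454]
tool_rot: [0.983, 0.185, 0.0, 0.0]
force: [1.1, 0.3, -0.1]
finger_gap: 1.002
gripper_force: 0.0
```

Emit:
drive_tool:
  plan:
    - [0.0182,-0.0356,0,0,0,0,1]
    - [0.0182,-0.0356,0,0,0,0,1]
    - [0.0182,-0.0356,0,0,0,0,1]
    - [0.0182,-0.0356,0,0,0,0,1]
    - [0.0182,-0.0356,0,0,0,0,1]
    - [0,0,0,0,0,0,1]
    - [0,0,0,0,0,0,1]

```text
t: 2.95
tcp_pos: [0.4788, 0.2503, 0.245]
tool_rot: [0.982, 0.187, -0.0, 0.0]
force: [-0.3, 0.2, 0.4]
finger_gap: 0.995
gripper_force: 0.0
```

```bash
cat > nut.py <<'E'
from h import *
np.set_printoptions(suppress=True)
s=manip.sense();print(s['tcp_pos'],s['q'].round(3))
d=snap('wrist');c=cloud(d)
print('top',circ(c,[.477,.252],.03,.080,.1),'\nside',circ(c,[.477,.252],.03,.06,.1),'\nplate',circ(c,[.477,.252],.055,.042,.05))
m=(np.linalg.norm(c[...,:2]-[.477,.252],axis=-1)<.03)&(c[...,2]>.084)&(c[...,2]<.095)
print('face mean',c[m].mean(0),np.percentile(c[m][:,2],[10,50,90]))
E
cat >> nut.py <<'E'
import sys
cv2.imwrite('pics/%s.png'%sys.argv[1],d['image'][...,::-1])
E
python3 nut.py w2
```

```text
[0.47875978 0.25031273 0.24498012] [ 0.275  0.414  1.645 -0.001  1.082  1.47 ]
top (np.int64(1370), array([0.4801, 0.2515]), 0.0195, array([0.4808, 0.2519, 0.0868]), np.float64(0.0896)) 
side (np.int64(1484), array([0.4801, 0.2514]), 0.0194, array([0.482 , 0.2524, 0.0867]), np.float64(0.0896)) 
plate (np.int64(5841), array([0.4797, 0.2514]), 0.05, array([0.487 , 0.2546, 0.0464]), np.float64(0.0488))
face mean [0.48048962 0.25169961 0.08684826] [0.08570705 0.08687648 0.0879736 ]
```

View pics/w2.png

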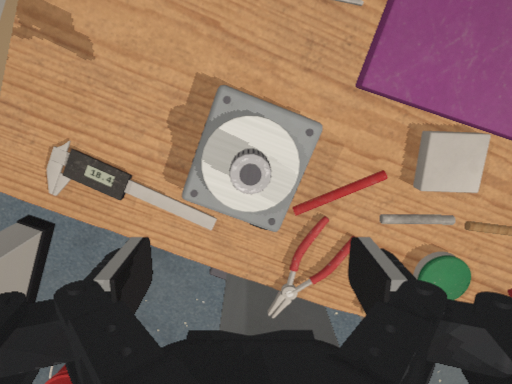

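The nut is at (250,173) on the plate, with the calipers to the left and the pliers below right. I'll wind the wrist back to near its lower limit, so the whole unscrewing fits in one grasp, and then re-measure from the opposite side.

Emit:
drive_tool:
  plan:
    - [0,0,0,0,0,-8.59,1]
    - [0,0,0,0,0,-8.59,1]
    - [0,0,0,0,0,-8.59,1]
    - [0,0,0,0,0,-8.59,1]
    - [0,0,0,0,0,-8.59,1]
    - [0,0,0,0,0,-8.59,1]
    - [0,0,0,0,0,-8.59,1]
    - [0,0,0,0,0,-8.59,1]
    - [0,0,0,0,0,-8.59,1]
    - [0,0,0,0,0,-8.59,1]

```text
t: 4.0
tcp_pos: [0.4786, 0.2485, 0.2453]
tool_rot: [0.591, 0.807, -0.0, -0.0]
force: [0.4, 0.6, 0.0]
finger_gap: 1.002
gripper_force: 0.0
```

Emit:
drive_tool:
  plan:
    - [0,0,0,0,0,-8.59,1]
    - [0,0,0,0,0,-8.59,1]
    - [0,0,0,0,0,-8.59,1]
    - [0,0,0,0,0,-8.59,1]
    - [0,0,0,0,0,-8.59,1]
    - [0,0,0,0,0,-8.59,1]
    - [0,0,0,0,0,-8.59,1]
    - [0,0,0,0,0,-8.59,1]
    - [0,0,0,0,0,-8.59,1]
    - [0,0,0,0,0,-8.59,1]

```text
t: 5.0
tcp_pos: [0.4786, 0.2485, 0.2453]
tool_rot: [-0.117, 0.993, -0.0, -0.0]
force: [-0.3, -0.4, -0.0]
finger_gap: 1.0
gripper_force: 0.0
```

Emit:
drive_tool:
  plan:
    - [0,0,0,0,0,-8.59,1]
    - [0,0,0,0,0,-8.59,1]
    - [0,0,0,0,0,-8.59,1]
    - [0,0,0,0,0,-8.59,1]
    - [0,0,0,0,0,-8.59,1]
    - [0,0,0,0,0,-8.59,1]
    - [0,0,0,0,0,-8.59,1]
    - [0,0,0,0,0,0,1]
    - [0,0,0,0,0,0,1]
    - [0,0,0,0,0,0,1]

```text
t: 6.0
tcp_pos: [0.4785, 0.25, 0.2453]
tool_rot: [-0.597, 0.803, -0.0, -0.0]
force: [0.4, -0.1, -0.5]
finger_gap: 0.996
gripper_force: 0.0
```

```bash
python3 nut.py w3; python3 -c "
from h import *
print(R.from_quat(manip.sense()['tool_rot']).as_matrix().round(4),manip.sense()['force'],manip.sense()['ft_torque'])"
```

```text
[0.47849438 0.24999184 0.24532117] [ 0.274  0.413  1.646 -0.     1.082 -2.575]
top (np.int64(1370), array([0.4801, 0.2503]), 0.0196, array([0.4798, 0.2495, 0.0868]), np.float64(0.0897)) 
side (np.int64(1493), array([0.4801, 0.2503]), 0.0195, array([0.4794, 0.2482, 0.0867]), np.float64(0.0897)) 
plate (np.int64(5786), array([0.4802, 0.2504]), 0.05, array([0.4774, 0.243 , 0.0463]), np.float64(0.049))
face mean [0.47986968 0.25001433 0.0867982 ] [0.08569809 0.08680087 0.08788442]
[[-2.873e-01 -9.579e-01 -1.000e-04]
 [-9.579e-01  2.873e-01 -1.000e-04]
 [ 1.000e-04  1.000e-04 -1.000e+00]] [-0.43750442 -0.0898067   0.14509648] [0.00520747 0.03036414 0.02717506]
```

Emit:
drive_tool:
  plan:
    - [-0.0013,-0.0013,0.03,0,0,0,0.4]
    - [0,0,0.04,0,0,0,0.4]
    - [0,0,0.04,0,0,0,0.4]
    - [0,0,0.03,0,0,0,0.4]
    - [0,0,0.02,0,0,0,0.4]
    - [0,0,0.01,0,0,0,0.4]
    - [0,0,0.008,0,0,0,0.4]
    - [0,0,0,0,0,0,0.4]
    - [0,0,0,0,0,0,0.4]
    - [0,0,0,0,0,0,0.4]

```text
t: 7.05
tcp_pos: [0.4807, 0.252, 0.0684]
tool_rot: [-0.598, 0.801, -0.0, 0.001]
force: [0.7, 1.6, -0.3]
finger_gap: 0.701
gripper_force: 0.0
```

Emit:
drive_tool:
  plan:
    - [0,0,0,0,0,0,0.1]
    - [0,0,0,0,0,0,0]
    - [0,0,0,0,0,0,-0.05]
    - [0,0,0,0,0,0,-0.08]
    - [0,0,0,0,0,0,-0.1]
    - [0,0,0,0,0,0,-0.12]
  newtons: 25

```text
t: 7.65
tcp_pos: [0.48, 0.2518, 0.0676]
tool_rot: [-0.598, 0.802, 0.0, 0.0]
force: [-0.5, 0.1, 3.2]
finger_gap: 0.447
gripper_force: 23.9
```

Emit:
drive_tool:
  plan:
    - [0,0,0,0,0,0,-0.5]
    - [0,0,0,0,0,0,-0.5]
    - [0,0,-0.0001,0,0,2,-0.5]
    - [0,0,-0.0002,0,0,4,-0.5]
    - [0,0,-0.0003,0,0,5,-0.5]
    - [0,0,-0.0003,0,0,5,-0.5]
    - [0,0,-0.0003,0,0,5,-0.5]
  newtons: 40

```text
t: 8.35
tcp_pos: [0.4806, 0.2519, 0.0687]
tool_rot: [-0.441, 0.898, -0.0, 0.001]
force: [0.1, 0.6, 2.5]
finger_gap: 0.436
gripper_force: 39.7
```

```bash
python3 -c "
from h import *
s=manip.sense()
for k in ['tcp_pos','force','ft_torque','finger_gap','gripper_force','q','tau']:print(k,np.round(s[k],3))"
```

```text
tcp_pos [0.481 0.252 0.069]
force [0.117 0.596 2.516]
ft_torque [-0.054 -0.051  0.077]
finger_gap 0.436
gripper_force 39.734
q [ 0.277  0.689  1.774 -0.     0.677 -2.206]
tau [ -0.068 -40.859  -8.13    0.045   0.1    -0.487]
```

Emit:
drive_tool:
  plan:
    - [0,0,-0.0003,0,0,5,-0.5]
    - [0,0,-0.0003,0,0,5,-0.5]
    - [0,0,-0.0003,0,0,5,-0.5]
    - [0,0,-0.0003,0,0,5,-0.5]
    - [0,0,-0.0003,0,0,5,-0.5]
    - [0,0,-0.0003,0,0,5,-0.5]
    - [0,0,-0.0003,0,0,5,-0.5]
    - [0,0,-0.0003,0,0,5,-0.5]
    - [0,0,-0.0003,0,0,5,-0.5]
    - [0,0,-0.0003,0,0,5,-0.5]

```text
t: 9.35
tcp_pos: [0.4803, 0.2516, 0.071]
tool_rot: [-0.02, 1.0, -0.0, 0.0]
force: [0.5, -1.1, -2.0]
finger_gap: 0.438
gripper_force: 40.3
```

Emit:
drive_tool:
  plan:
    - [0,0,-0.0003,0,0,5,-0.5]
    - [0,0,-0.0003,0,0,5,-0.5]
    - [0,0,-0.0003,0,0,5,-0.5]
    - [0,0,-0.0003,0,0,5,-0.5]
    - [0,0,-0.0003,0,0,5,-0.5]
    - [0,0,-0.0003,0,0,5,-0.5]
    - [0,0,-0.0003,0,0,5,-0.5]
    - [0,0,-0.0003,0,0,5,-0.5]
    - [0,0,0,0,0,0,-0.5]
    - [0,0,0,0,0,0,-0.5]

```text
t: 10.35
tcp_pos: [0.4801, 0.2512, 0.0735]
tool_rot: [0.321, 0.947, -0.0, 0.0]
force: [1.8, -2.6, -3.1]
finger_gap: 0.443
gripper_force: 40.3
```

```bash
cat > st.py <<'E'
from h import *
np.set_printoptions(suppress=True)
s=manip.sense()
for k in ['tcp_pos','force','ft_torque','q','tau']:print(k,np.round(s[k],4))
E
python3 st.py; python3 - <<'E'
from h import *
d=snap('side');c=cloud(d); print(circ(c,[.48,.251],.03,.06,.12)); cv2.imwrite('pics/s2.png',cv2.resize(d['image'][190:300,180:300],None,fx=5,fy=5,interpolation=2)[...,::-1])
E
```

```text
tcp_pos [0.4801 0.2512 0.0735]
force [ 1.8161 -2.5941 -3.0823]
ft_torque [-0.5798 -0.3244  0.0486]
q [ 0.2762  0.6805  1.7732 -0.0014  0.6882 -0.6407]
tau [  2.1817 -43.3834  -8.9389   0.7357   0.2308   0.0316]
(np.int64(255), array([0.4795, 0.253 ]), 0.0288, array([0.4722, 0.2597, 0.0912]), np.float64(0.119))
```

View pics/s2.png

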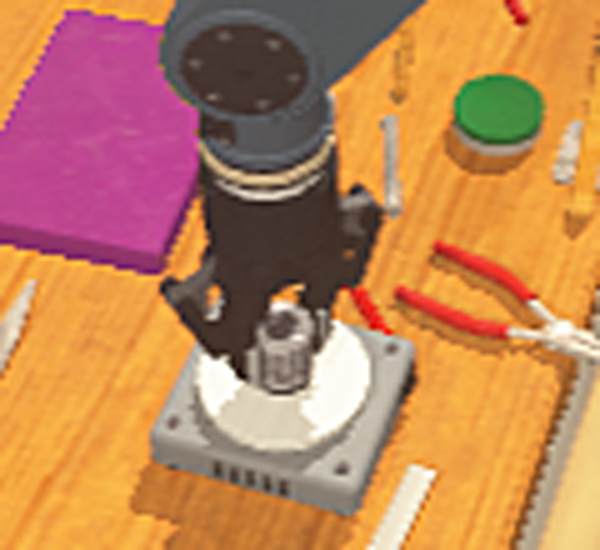

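The nut is held between the fingers and has risen with them to about 11 mm; it turns freely. Side force is about 3 N. I'll ease that and go on to 155°.

Emit:
drive_tool:
  plan:
    - [-0.0005,-0.0002,-0.0003,0,0,5,-0.5]
    - [0,0,-0.0003,0,0,5,-0.5]
    - [0,0,-0.0003,0,0,5,-0.5]
    - [0,0,-0.0003,0,0,5,-0.5]
    - [0,0,-0.0003,0,0,5,-0.5]
    - [0,0,-0.0003,0,0,5,-0.5]
    - [0,0,-0.0003,0,0,5,-0.5]
    - [0,0,-0.0002,0,0,4,-0.5]
    - [0,0,0,0,0,0,-0.5]
    - [0,0,0,0,0,0,-0.5]

```text
t: 11.4
tcp_pos: [0.4801, 0.2509, 0.076]
tool_rot: [0.618, 0.786, -0.0, 0.0]
force: [1.8, -4.9, -2.9]
finger_gap: 0.44
gripper_force: 40.4
```

```bash
python3 st.py
```

```text
tcp_pos [0.4801 0.2509 0.076 ]
force [ 1.7631 -4.8666 -2.941 ]
ft_torque [-0.832  -0.2984  0.0325]
q [ 0.2754  0.676   1.7724 -0.001   0.6938  0.0388]
tau [  2.7301 -43.6088  -9.4096   0.9608   0.1074   0.0262]
```

Emit:
drive_tool:
  plan:
    - [-0.0006,0.0001,-0.0004,0,0,5,-0.5]
    - [0,0,-0.0004,0,0,5,-0.5]
    - [0,0,-0.0005,0,0,0,-0.5]
    - [0,0,0,0,0,0,-0.5]

```text
t: 11.8
tcp_pos: [0.4801, 0.2507, 0.077]
tool_rot: [0.685, 0.729, -0.0, -0.0]
force: [1.5, -3.4, -8.1]
finger_gap: 0.438
gripper_force: 41.1
```

Emit:
drive_tool:
  plan:
    - [0,0,-0.0005,0,0,0,-0.5]
    - [0,0,0,0,0,0,-0.5]

```text
t: 12.0
tcp_pos: [0.4801, 0.2507, 0.0772]
tool_rot: [0.685, 0.728, -0.0, -0.0]
force: [2.9, -2.4, -13.4]
finger_gap: 0.441
gripper_force: 41.7
```

Emit:
drive_tool:
  plan:
    - [0,0,-0.0005,0,0,0,-0.5]
    - [0,0,0,0,0,0,-0.5]

```text
t: 12.2
tcp_pos: [0.48, 0.2506, 0.0775]
tool_rot: [0.685, 0.728, -0.001, -0.0]
force: [3.9, -1.4, -19.5]
finger_gap: 0.437
gripper_force: 42.4
```

The thread still holds. I'll keep a light upward pull and turn in small steps, so release will show as a drop in force.

Emit:
drive_tool:
  plan:
    - [0,0,0.0008,0,0,0,-0.5]
    - [0,0,-0.0002,0,0,4,-0.5]
    - [0,0,-0.0002,0,0,4,-0.5]
    - [0,0,0,0,0,0,-0.5]

```text
t: 12.6
tcp_pos: [0.4802, 0.2507, 0.0781]
tool_rot: [0.735, 0.679, -0.0, -0.0]
force: [3.5, -4.1, -15.3]
finger_gap: 0.435
gripper_force: 43.0
```

Emit:
drive_tool:
  plan:
    - [0,0,-0.0002,0,0,4,-0.5]
    - [0,0,-0.0002,0,0,4,-0.5]
    - [0,0,0,0,0,0,-0.5]

```text
t: 12.9
tcp_pos: [0.4802, 0.2506, 0.0788]
tool_rot: [0.78, 0.626, -0.0, -0.0]
force: [1.9, -3.2, -11.5]
finger_gap: 0.436
gripper_force: 43.2
```

Emit:
drive_tool:
  plan:
    - [0,0,-0.0002,0,0,4,-0.5]
    - [0,0,-0.0002,0,0,4,-0.5]
    - [0,0,0,0,0,0,-0.5]

```text
t: 13.2
tcp_pos: [0.4802, 0.2504, 0.0796]
tool_rot: [0.821, 0.571, -0.0, 0.0]
force: [0.4, -5.5, -7.0]
finger_gap: 0.44
gripper_force: 43.5
```

Emit:
drive_tool:
  plan:
    - [0,0,-0.0003,0,0,4,-0.5]
    - [0,0,-0.0003,0,0,4,-0.5]
    - [0,0,0,0,0,0,-0.5]

```text
t: 13.5
tcp_pos: [0.4801, 0.2503, 0.0805]
tool_rot: [0.859, 0.512, -0.0, 0.0]
force: [0.2, -5.7, -3.7]
finger_gap: 0.441
gripper_force: 43.7
```

Emit:
drive_tool:
  plan:
    - [0,0,-0.0008,0,0,0,-0.5]
    - [0,0,0,0,0,0,-0.5]

```text
t: 13.7
tcp_pos: [0.4801, 0.2504, 0.081]
tool_rot: [0.859, 0.512, -0.0, 0.0]
force: [1.0, -4.9, -6.8]
finger_gap: 0.441
gripper_force: 43.5
```

```bash
python3 st.py
```

```text
tcp_pos [0.4801 0.2504 0.081 ]
force [ 0.9585 -4.8511 -6.7801]
ft_torque [-0.8762 -0.0511 -0.0919]
q [ 0.2744  0.6669  1.771  -0.0006  0.7045  0.7695]
tau [  2.6998 -45.1131 -10.9098   0.9165  -0.2853  -0.0695]
```

Emit:
drive_tool:
  plan:
    - [0,0,-0.001,0,0,0,-0.5]
    - [0,0,0,0,0,0,-0.5]
    - [0,0,0,0,0,0,-0.5]

```text
t: 14.0
tcp_pos: [0.4802, 0.2504, 0.0826]
tool_rot: [0.859, 0.513, -0.0, 0.0]
force: [-0.8, -5.9, -2.9]
finger_gap: 0.44
gripper_force: 43.8
```

```bash
python3 - <<'E'
from h import *
d=snap('wrist');c=cloud(d)
im=d['image'];cv2.imwrite('pics/w4.png',im[...,::-1])
m=(np.linalg.norm(c[...,:2]-[.48,.251],axis=-1)<.017)&(c[...,2]>.075)&(c[...,2]<.12)
print(manip.sense()['tcp_pos'],m.sum(),np.percentile(c[m][:,2],[10,50,90]),c[m].mean(0))
E
```

```text
[0.48020076 0.25040552 0.08259617] 5648 [0.10089788 0.10177928 0.1028501 ] [0.48041188 0.25175956 0.10183132]
```

View pics/w4.png

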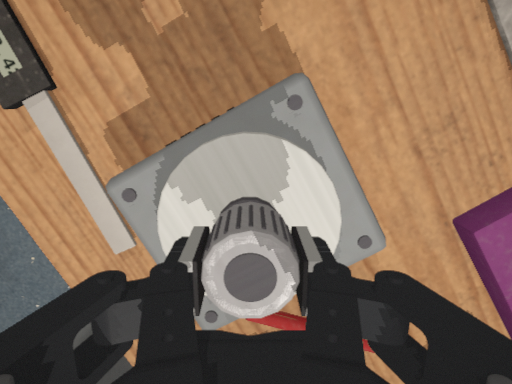

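The wrist picture shows the nut gripped centrally at (250,275). Its top is at 0.1018, up 15.0 mm, which matches the TCP rise, so it hasn't slipped. That is 4 mm more than the turn accounts for, so the thread has let go. Now I lift it off.

Emit:
drive_tool:
  plan:
    - [-0.0005,0.0003,-0.002,0,0,0,-0.5]
    - [0,0,-0.003,0,0,0,-0.5]
    - [0,0,-0.003,0,0,0,-0.5]
    - [0,0,0,0,0,0,-0.5]

```text
t: 14.45
tcp_pos: [0.4816, 0.2511, 0.0909]
tool_rot: [0.859, 0.511, 0.002, 0.0]
force: [-1.5, 0.8, 5.4]
finger_gap: 0.437
gripper_force: 44.3
```

Emit:
drive_tool:
  plan:
    - [0,0,-0.004,0,0,0,-0.5]
    - [0,0,-0.006,0,0,0,-0.5]
    - [0,0,-0.015,0,0,0,-0.5]
    - [0,0,-0.03,0,0,0,-0.5]
    - [0,0,-0.04,0,0,0,-0.5]
    - [0,0,-0.03,0,0,0,-0.5]
    - [0,0,-0.01,0,0,0,-0.5]
    - [0,0,0,0,0,0,-0.5]

```text
t: 15.25
tcp_pos: [0.4814, 0.2505, 0.2258]
tool_rot: [0.86, 0.511, 0.002, 0.0]
force: [-0.4, -0.5, -0.8]
finger_gap: 0.437
gripper_force: 43.8
```

```bash
python3 st.py; python3 - <<'E'
from h import *
s=manip.sense();M=R.from_quat(s['tool_rot']).as_matrix()
print(M.round(3).tolist(), M.T@(np.array([.4213,-.3425,s['tcp_pos'][2]])-s['tcp_pos']))
d=snap('wrist');c=cloud(d);p=s['tcp_pos']
m=(np.linalg.norm(c[...,:2]-p[:2],axis=-1)<.03)&(abs(c[...,2]-p[2]-.0192)<.006)
print(m.sum(),circ(c,p[:2],.03,p[2]+.014,p[2]+.025))
E
```

```text
tcp_pos [0.4814 0.2505 0.2258]
force [-0.3541 -0.5316 -0.7725]
ft_torque [-0.0091  0.0354 -0.0048]
q [0.2737 0.4408 1.6638 0.0001 1.0331 0.7716]
tau [  0.0925 -39.8743 -16.3881   0.0034   0.0898  -0.0006]
[[0.478, 0.879, 0.004], [0.879, -0.478, 0.001], [0.003, 0.003, -1.0]] [-0.54965602  0.23044766 -0.00091634]
8766 (np.int64(8551), array([0.4851, 0.2574]), 0.029, array([0.483 , 0.2544, 0.2449]), np.float64(0.2508))
```

Emit:
drive_tool:
  plan:
    - [-0.0344,0.0144,0,0,0,0,-0.5]
    - [-0.0344,0.0144,0,0,0,0,-0.5]
    - [-0.0344,0.0144,0,0,0,0,-0.5]
    - [-0.0344,0.0144,0,0,0,0,-0.5]
    - [-0.0344,0.0144,0,0,0,0,-0.5]
    - [-0.0344,0.0144,0,0,0,0,-0.5]
    - [-0.0344,0.0144,0,0,0,0,-0.5]
    - [-0.0344,0.0144,0,0,0,0,-0.5]
    - [-0.0344,0.0144,0,0,0,0,-0.5]
    - [-0.0344,0.0144,0,0,0,0,-0.5]

```text
t: 16.3
tcp_pos: [0.441, -0.1217, 0.2222]
tool_rot: [0.86, 0.511, -0.001, -0.002]
force: [0.1, 0.3, -0.7]
finger_gap: 0.441
gripper_force: 43.8
```

Emit:
drive_tool:
  plan:
    - [-0.0344,0.0144,0,0,0,0,-0.5]
    - [-0.0344,0.0144,0,0,0,0,-0.5]
    - [-0.0344,0.0144,0,0,0,0,-0.5]
    - [-0.0344,0.0144,0,0,0,0,-0.5]
    - [-0.0344,0.0144,0,0,0,0,-0.5]
    - [-0.0344,0.0144,0,0,0,0,-0.5]
    - [0,0,0,0,0,0,-0.5]
    - [0,0,0,0,0,0,-0.5]

```text
t: 17.1
tcp_pos: [0.4187, -0.3431, 0.2219]
tool_rot: [0.86, 0.51, -0.0, -0.003]
force: [0.2, 0.2, -2.0]
finger_gap: 0.436
gripper_force: 43.8
```

```bash
python3 - <<'E'
from h import *
s=manip.sense();M=R.from_quat(s['tool_rot']).as_matrix();p=s['tcp_pos']
d=snap('wrist');c=cloud(d)
print(p,s['force'],M.round(3).tolist(),circ(c,[.42,-.345],.062,.009,.018))
cv2.imwrite('pics/w5.png',d['image'][...,::-1])
E
```

```text
[ 0.41874406 -0.34308466  0.22193257] [ 0.2009256   0.18253143 -2.04117632] [[0.48, 0.878, -0.003], [0.878, -0.48, 0.004], [0.002, -0.005, -1.0]] (np.int64(1137), array([ 0.4209, -0.343 ]), 0.0498, array([ 0.4284, -0.3368,  0.0137]), np.float64(0.0169))
```

View pics/w5.png

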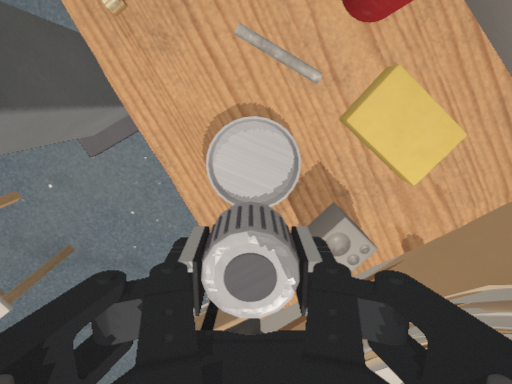

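The dish centre is at (254,163), with the nut in the fingers, upright and undisturbed. I'll lower it now.

Emit:
drive_tool:
  plan:
    - [0.001,0.0019,0.03,0,0,0,-0.5]
    - [0,0,0.04,0,0,0,-0.5]
    - [0,0,0.04,0,0,0,-0.5]
    - [0,0,0.03,0,0,0,-0.5]
    - [0,0,0.025,0,0,0,-0.5]
    - [0,0,0.015,0,0,0,-0.5]
    - [0,0,0.01,0,0,0,-0.5]
    - [0,0,0.003,0,0,0,-0.5]
    - [0,0,0,0,0,0,-0.5]
    - [0,0,0,0,0,0,-0.5]

```text
t: 18.15
tcp_pos: [0.4225, -0.3436, 0.0321]
tool_rot: [0.859, 0.511, 0.0, 0.001]
force: [-0.5, 0.4, -0.6]
finger_gap: 0.439
gripper_force: 43.8
```

Emit:
drive_tool:
  plan:
    - [0,0,0.002,0,0,0,-0.5]
    - [0,0,0.001,0,0,0,-0.5]
    - [0,0,0,0,0,0,-0.5]

```text
t: 18.45
tcp_pos: [0.4221, -0.3436, 0.0286]
tool_rot: [0.86, 0.511, 0.0, 0.0]
force: [0.0, 0.2, -0.9]
finger_gap: 0.438
gripper_force: 43.8
```

Emit:
drive_tool:
  plan:
    - [0,0,0.002,0,0,0,-0.5]
    - [0,0,0.002,0,0,0,-0.5]
    - [0,0,0.001,0,0,0,-0.5]
    - [0,0,0.001,0,0,0,-0.5]
    - [0,0,0,0,0,0,-0.5]

```text
t: 18.95
tcp_pos: [0.422, -0.3434, 0.0221]
tool_rot: [0.86, 0.511, -0.0, -0.0]
force: [0.4, -1.0, -1.1]
finger_gap: 0.437
gripper_force: 43.8
```

Emit:
drive_tool:
  plan:
    - [0,0,0.001,0,0,0,-0.5]
    - [0,0,0,0,0,0,-0.5]

```text
t: 19.15
tcp_pos: [0.4221, -0.3435, 0.0215]
tool_rot: [0.86, 0.511, 0.0, 0.0]
force: [-0.4, 0.1, 1.5]
finger_gap: 0.441
gripper_force: 44.0
```

Emit:
drive_tool:
  plan:
    - [0,0,0.0007,0,0,0,-0.5]
    - [0,0,0,0,0,0,-0.5]

```text
t: 19.35
tcp_pos: [0.4221, -0.3435, 0.0215]
tool_rot: [0.86, 0.511, 0.0, 0.0]
force: [-0.5, 1.7, 6.1]
finger_gap: 0.439
gripper_force: 44.5
```

The nut rests on the dish floor at about 7 N and is still held. I'll release it gently with a small opening, then retreat.

Emit:
drive_tool:
  plan:
    - [0,0,0,0,0,0,-0.12]
    - [0,0,0,0,0,0,-0.05]
    - [0,0,0,0,0,0,0.05]
    - [0,0,0,0,0,0,0.1]
    - [0,0,0,0,0,0,0.1]
    - [0,0,0,0,0,0,0.1]

```text
t: 19.95
tcp_pos: [0.4221, -0.3434, 0.0205]
tool_rot: [0.86, 0.511, -0.0, -0.0]
force: [0.5, 0.4, 0.0]
finger_gap: 0.553
gripper_force: 0.0
```

Emit:
drive_tool:
  plan:
    - [0,0,-0.005,0,0,0,0.1]
    - [0,0,-0.01,0,0,0,0.1]
    - [0,0,-0.02,0,0,0,0.1]
    - [0,0,-0.04,0,0,0,0.1]
    - [0,0,-0.05,0,0,0,0.1]
    - [0,0,-0.05,0,0,0,0.1]
    - [0,0,-0.02,0,0,0,0.1]
    - [0,0,0,0,0,0,0.1]
    - [0,0,0,0,0,0,0.1]
    - [0,0,0,0,0,0,0.1]

```text
t: 20.95
tcp_pos: [0.4213, -0.3425, 0.2145]
tool_rot: [0.86, 0.511, -0.0, -0.001]
force: [-0.3, -0.1, 0.1]
finger_gap: 0.553
gripper_force: 0.0
```

```bash
python3 - <<'E'
from h import *
d=snap('wrist');c=cloud(d)
print(manip.sense()['finger_gap'],'dish',circ(c,[.421,-.343],.065,.009,.017),'nut',circ(c,[.421,-.343],.04,.034,.046))
cv2.imwrite('pics/w6.png',d['image'][...,::-1])
E
```

```text
0.5486541497976822 dish (np.int64(1383), array([ 0.4209, -0.3427]), 0.0498, array([ 0.4203, -0.3447,  0.0138]), np.float64(0.0169)) nut (np.int64(1243), array([ 0.4228, -0.3413]), 0.0195, array([ 0.4231, -0.3405,  0.0406]), np.float64(0.0438))
```

View pics/w6.png

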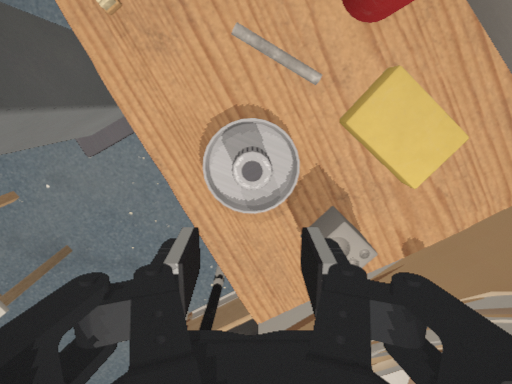

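The nut stands upright at (252,170), about 2 mm from the dish's centre with its top at 0.040. The dish hasn't moved and the gripper is clear.

```bash
python3 -c "
from station import manip
print(manip.sign_off())"
```

```text
the job is handed in; nothing more can be done
None
```

The nut is unscrewed (the thread let go by about 0.53 turn), lifted off the spindle and standing upright in the dish about 2 mm from its centre, released; the job is handed in, with no verdict shown.

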